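# Tighten the loose wing nut on the steriliser lid

### The arm

A 6-joint arm with a two-finger parallel gripper is mounted at the origin on the work surface. World frame = base frame: x ahead of the robot, y to its left, z up, the work surface at z = 0. Lengths are in m, angles in rad, forces in N, time in s.
With the tool pointing down it reaches from about 0.275 to 0.875 m from the base axis. Payload 12.5 kg.
Tool frame: the origin (TCP) lies at the very end of the fingers, on their centre line; the grasp point (between the pads) lies 19 mm behind it; x points along the fingers, y is the direction in which the jaws open and shut, and the axes are right-handed (so a half turn about x gives the same grasp; the last joint's range is limited). The gripper opens to 85 mm and grips with 20 to 120 N. Pads are 22 mm wide; open, the fingers measure 114 mm over their backs; the gripper's body (76 mm by 85 mm) begins 54 mm behind the grasp point. The pads swing forward as they close: fully open they stand 13 mm farther back than shut.
Start: joints at [1.051, 0.351, 1.652, -0, 1.139, -0.085], TCP at [0.232, 0.499, 0.206] pointing down, gripper open.
Joint ranges: [-2.75, 2.75], [-0.79, 2.1], [0.01, 2.65], [-1.57, 4.71], [0.07, 3.14], [-2.87, 2.87]. Speed limits (rad/s): [2.22, 2.22, 2.79, 3.14, 3.14, 3.14].

### API

Orientations are given as a 3x3 rotation matrix whose columns are the frame's x, y, z axes.
In Python, from bench import manip gives the robot as it stands. Calls block until the motion is done:
- manip.move_ptp(position, orientation): joint-space move of the TCP to a pose.
- manip.move_l(position, attitude=None, max_speed=0.15): straight line of the TCP; attitude=None keeps the orientation; max_speed is the mean speed in m/s.
- manip.move_j(angles): joint-space move.
- manip.set_gripper(opening, effort=None): opening from 0.0 (shut) to 1.0 (fully open); effort is the grip in N (None keeps the last); returns when the fingers have stopped.
- manip.dwell(seconds).
- manip.inverse_kinematics(position, orientation): joint angles nearest the present ones, or None.
- manip.grab_frame(name): name is "side" or "top" or "wrist"; returns (picture, depth): 384x512x3 uint8, red, green, blue; 384x512 float32, m along the optical axis (not along the pixel's ray), 0 where there is no reading.
- manip.get_calibration(name): a dict with "camera_matrix" (3x3 intrinsics, pixels), "R" (3x3) and "t" (3): a world point X has camera coordinates R X + t. Camera axes: x right, y down, z forward; pixel columns grow to the right and rows downward; lengths in m; the calibration is good to about 2 mm. A picture is of the moment at which its call begins: read the wrist's pose just before it. get_calibration takes no time and is no camera call; for the wrist camera it gives the pose at the moment of the call.
A pose or a line that the arm cannot do raises manip.Unreachable and nothing moves.
- manip.sign_off(): hands the job in, once; it reports no verdict.
Trained networks look in the newest picture that a camera, given by its name, has taken for a name from the list of things; names that differ only in an ending like _2 or _b are one class to them, and where a whole thing is asked for, a point or a joint stands for the part that bears it (a point fixed in the world has none). Each returns a list of dicts, best first, with "confidence" (0 to 1); they miss things now and then, are a little off and sometimes report something else, mostly with a low value. They report only what shows in the picture. A call takes as long as a camera call.
- manip.look_for(camera, name): "at" ([x, y, z] in m, in world coordinates, good to about 4 mm: the middle of the surface that is visible of it).
Readings, each from a call of its own:
- manip.current_time(): time.
- manip.current_qpos(): joint angles.
- manip.current_joint_vel(): joint speeds.
- manip.current_joint_torque(): joint torques, N m.
- manip.current_ee_pos(): TCP position.
- manip.current_tcp_rot(): TCP orientation.
- manip.current_force(): force on the tool from outside, world axes, zero at the start.
- manip.current_ft_torque(): the same for the moment, N m.
- manip.current_grip_width(): opening from 0.0 (shut) to 1.0 (fully open).
Only numpy, scipy, OpenCV 4.12 (cv2) and the standard library are available. Lean on these libraries where they do the work, as an engineer would, in place of code of your own. Each camera call takes 0.05 s, during which the arm holds its last target.

### The job

One of the three black wing nuts on the steriliser's lid, the one between the pressure gauge and the red-capped valve, is still loose. Turn it clockwise, seen from above, until it is tight and its wings lie along the rim of the lid like those of the other two, then let go. Do not bump the gauge or the valve on either side of it.

Things in the scene. Friction and masses are not known exactly. Their poses are not given: they have to be found in the camera images.
- nut (a joint): Turn of the loose wing nut about its upright stud, rad, growing clockwise seen from above. 0: fully slack; 1.40: wings along the rim of the round lid (tight); firm stop at 1.50. It turns against an even friction of 0.12 N m and stays where it is left. Two like nuts, tight and immovable, stand 204 mm away on the same rim.
- nut_grip (a point): Grip point of the loose black wing nut: on its axis, 37 mm above the lid, turning with it; x along the wings, z up. The nut is an upright plate with flat faces, 12 mm thick (y), 68 mm over the wing tips (x), from 24 mm below to 16 mm above this point; its stud's tip is 22 mm above it. Below the plate is a foot 32 mm across. The nut is 118 mm from the centre of the steel lid, 280 mm across.
- gauge: Pressure gauge fixed to the lid: dark round case 40 mm across, white dial facing up, top 41 mm above the lid. Origin on its upright axis at the lid's surface (165 mm above the bench), 85 mm from the loose nut's axis; the valve is on the nut's other side, and which is on which side varies.
- valve: Safety valve fixed to the lid: brass stem, round red cap 30 mm across, top 42 mm above the lid. Origin on its upright axis at the lid's surface, 85 mm from the loose nut's axis. In the middle of the lid stands a black bar handle 100 mm long, also 42 mm high.

How it is judged:
By the outcome, as a careful person would: the job done as asked, in the order asked, and still so for the second after the job is handed in, with the robot touching nothing.
It also fails if it takes over 32 s, if anything falls off the work surface, if the arm or the gripper's body presses on something with over 40 N, if the wrist force passes 120 N, or if a joint passes its speed limit or range.

## Working session

There is one attempt and no reset: what is moved stays moved. The work goes in short steps, each a Python script; the robot and the scene stay as the last script left them, time stands still between calls to the robot, and variables do not carry over. Pictures are saved under pics/ and viewed, and the job is handed in when it is done.

```bash
mkdir -p pics
python3 - <<'E'
from bench import manip
import cv2
for c in ["top","side","wrist"]:
    p,d=manip.grab_frame(c); cv2.imwrite(f"pics/{c}0.png",p[:,:,::-1])
    for n in ["nut","gauge","valve"]:
        print(c,n,[(r["at"],r["confidence"]) for r in manip.look_for(c,n)][:4])
print(manip.current_time(),manip.current_qpos())
E
```

```text
top nut [([0.5292, -0.1416, 0.2143], 0.76)]
top gauge [([0.5767, -0.0761, 0.2071], 0.86)]
top valve [([0.5732, -0.2151, 0.2048], 0.93)]
side nut [([0.5292, -0.1518, 0.2071], 0.77)]
side gauge [([0.5746, -0.0872, 0.205], 0.72)]
side valve [([0.5737, -0.2255, 0.2031], 0.55)]
wrist nut []
wrist gauge []
wrist valve []
0.6 [ 1.05139113e+00  3.50718960e-01  1.65177884e+00 -8.64708847e-06
  1.13910008e+00 -8.46328631e-02]
```

View pics/top0.png

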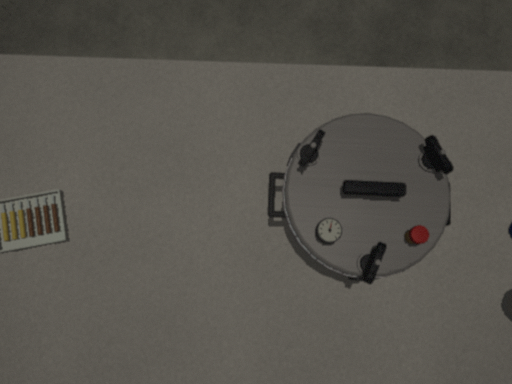

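View pics/side0.png

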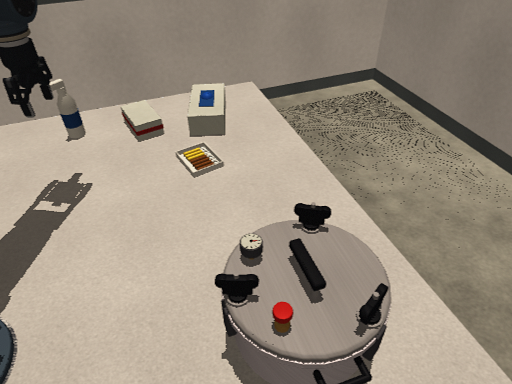

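```bash
cat > h.py <<'E'
from bench import manip
import numpy as np, cv2
def cloud(c):
    p,d=manip.grab_frame(c); k=manip.get_calibration(c)
    K,R,t=map(np.array,(k["camera_matrix"],k["R"],k["t"]))
    v,u=np.mgrid[:384,:512]; z=d
    X=np.stack([(u-K[0,2])/K[0,0]*z,(v-K[1,2])/K[1,1]*z,z],-1)
    W=(X-t)@R; W[d==0]=np.nan
    return p,W
def an(c):
    p,W=cloud(c); pi=p.astype(int); out={}
    lid=(np.abs(W[...,2]-.165)<.006)&(np.hypot(W[...,0]-.63,W[...,1]+.15)<.16)
    red=(pi[...,0]>110)&(pi[...,1]<60)&(W[...,2]>.19)
    print(c,"lid z",np.median(W[lid][:,2]))
    for n,m in [("cap",red),("nutwing",(W[...,2]>.183)&(W[...,2]<.24)&(np.hypot(W[...,0]-.529,W[...,1]+.147)<.05)),
                ("gauge",(W[...,2]>.199)&(np.hypot(W[...,0]-.576,W[...,1]+.081)<.03))]:
        q=W[m]; 
        if len(q)<5: print(n,len(q)); continue
        (cx,cy),r=cv2.minEnclosingCircle(q[:,:2].astype(np.float32))
        rect=cv2.minAreaRect(q[:,:2].astype(np.float32))
        C=np.cov(q[:,:2].T);w,V=np.linalg.eigh(C)
        print(n,len(q),"circ",round(cx,4),round(cy,4),round(r,4),"zmed/max",np.median(q[:,2]).round(4),q[:,2].max().round(4),"mean",q.mean(0).round(4),"pca",V[:,1].round(3),"rect",rect)
    return p,W
E
python3 - <<'E'
from h import *
for c in ["top","side"]:
    k=manip.get_calibration(c);print(-np.array(k["R"]).T@k["t"])
    p,W=an(c)
    np.save(f"pics/{c}W.npy",W)
E
```

```text
[0.49495551 0.05579512 0.95543272]
top lid z 0.16419371871187738
cap 0
nutwing 501 circ 0.5275 -0.1485 0.0343 zmed/max 0.2145 0.2253 mean [ 0.5279 -0.143   0.2108] pca [-0.929  0.37 ] rect ((0.5287078022956848, -0.1453954428434372), (0.012802550569176674, 0.06843749433755875), 68.19715118408203)
gauge 505 circ 0.5768 -0.0757 0.0199 zmed/max 0.2049 0.2099 mean [ 0.5767 -0.0753  0.2048] pca [-0.946 -0.323] rect ((0.5766770839691162, -0.07549884170293808), (0.03770977258682251, 0.0385906882584095), 87.38750457763672)
[ 0.43689037 -0.49766265  0.69489265]
side lid z 0.16513904621574674
cap 277 circ 0.5814 -0.1537 0.0779 zmed/max 0.207 0.2096 mean [ 0.5744 -0.2169  0.207 ] pca [0.072 0.997] rect ((0.5740579962730408, -0.15373948216438293), (0.026798341423273087, 0.15517555177211761), 0.14748838543891907)
nutwing 754 circ 0.5286 -0.1468 0.0337 zmed/max 0.2099 0.2258 mean [ 0.5285 -0.1493  0.2069] pca [-0.928  0.372] rect ((0.5287890434265137, -0.1462613344192505), (0.013864190317690372, 0.06651041656732559), 68.3748550415039)
gauge 354 circ 0.5793 -0.0762 0.0211 zmed/max 0.2055 0.2096 mean [ 0.5774 -0.079   0.2051] pca [0.047 0.999] rect ((0.5787586569786072, -0.0765187069773674), (0.03945224732160568, 0.03833557665348053), 30.00105857849121)
```

```bash
cat >> h.py <<'E'
def ori(wing,flip=0):
    # wing angle (rad) -> tool R, x down, y perpendicular to wing
    a=wing+np.pi/2+flip*np.pi; x=np.array([0,0,-1.]); y=np.array([np.cos(a),np.sin(a),0]); return np.column_stack([x,y,np.cross(x,y)])
E
python3 - <<'E'
from h import *
for c in ["top","side"]:
    W=np.load(f"pics/{c}W.npy")
    C=np.array([.6466,-.149])
    for s in(1,-1):
        a=np.pi+s*2*np.pi/3-.0; e=C+.118*np.array([np.cos(a),np.sin(a)])
        m=(W[...,2]>.185)&(W[...,2]<.24)&(np.hypot(W[...,0]-e[0],W[...,1]-e[1])<.045)
        print(c,e,m.sum(),cv2.minAreaRect(W[m][:,:2].astype(np.float32)))
w=np.arctan2(-.371,.928)
for f in(0,1):
  for ww in (w,w-1.22):
    for z in(.26,.184): print(f,ww,z,manip.inverse_kinematics([.5287,-.146,z],ori(ww,f)))
E
```

```text
top [ 0.7056   -0.251191] 608 ((0.7022879123687744, -0.2509526312351227), (0.06717894971370697, 0.013978241011500359), 29.813276290893555)
top [ 0.7056   -0.046809] 324 ((0.7066717743873596, -0.04695669934153557), (0.011915016919374466, 0.06613613665103912), 58.57870864868164)
side [ 0.7056   -0.251191] 492 ((0.7033767104148865, -0.2519438564777374), (0.06723994016647339, 0.01243676245212555), 28.874431610107422)
side [ 0.7056   -0.046809] 561 ((0.7081189751625061, -0.048407815396785736), (0.014879101887345314, 0.06756239384412766), 58.234619140625)
0 -0.38032057258087243 0.26 [-3.54314474e-01  2.97426416e-01  1.58804658e+00 -4.44089210e-16
  1.25611966e+00 -1.54479023e+00]
0 -0.38032057258087243 0.184 [-3.54314474e-01  3.71753303e-01  1.67916708e+00 -4.44089210e-16
  1.09067227e+00 -1.54479023e+00]
0 -1.6003205725808725 0.26 [-3.54314474e-01  2.97426416e-01  1.58804658e+00 -4.44089210e-16
  1.25611966e+00 -3.24790228e-01]
0 -1.6003205725808725 0.184 [-3.54314474e-01  3.71753303e-01  1.67916708e+00 -4.44089210e-16
  1.09067227e+00 -3.24790228e-01]
1 -0.38032057258087243 0.26 [-3.54314474e-01  2.97426416e-01  1.58804658e+00 -4.44089210e-16
  1.25611966e+00  1.59680243e+00]
1 -0.38032057258087243 0.184 [-3.54314474e-01  3.71753303e-01  1.67916708e+00 -4.44089210e-16
  1.09067227e+00  1.59680243e+00]
1 -1.6003205725808725 0.26 [-3.54314474e-01  2.97426416e-01  1.58804658e+00 -4.44089210e-16
  1.25611966e+00  2.81680243e+00]
1 -1.6003205725808725 0.184 [-3.54314474e-01  3.71753303e-01  1.67916708e+00 -4.44089210e-16
  1.09067227e+00  2.81680243e+00]
```

Run:
```python
from h import *
p0=np.array(manip.current_ee_pos()); manip.move_l(p0+[0,0,.1],max_speed=.25)
w=np.arctan2(-.371,.928)
manip.move_ptp([.5287,-.146,.30],ori(w)); manip.set_gripper(.4)
print(manip.current_ee_pos(),manip.current_qpos())
p,W=an("wrist"); cv2.imwrite("pics/w1.png",p[:,:,::-1])
p,W=manip.grab_frame("side");cv2.imwrite("pics/s1.png",p[:,:,::-1])
print(manip.current_time())
```

```text
[ 0.52870132 -0.14595555  0.29999446] [-3.54248272e-01  2.68140638e-01  1.52967193e+00  2.11120409e-05
  1.34380976e+00 -1.54478140e+00]
wrist lid z 0.16561876963383418
cap 13 circ 0.5842 -0.0769 0.0034 zmed/max 0.2066 0.2085 mean [ 0.584  -0.0774  0.2067] pca [-0.958  0.287] rect ((0.5839799046516418, -0.0773053914308548), (0.00179180724080652, 0.006481645163148642), 67.3412857055664)
nutwing 892 circ 0.5271 -0.1452 0.0327 zmed/max 0.2169 0.2263 mean [ 0.5253 -0.1443  0.2171] pca [-0.929  0.371] rect ((0.5271049737930298, -0.14508068561553955), (0.01153097115457058, 0.06490147858858109), 68.46417236328125)
gauge 1287 circ 0.5721 -0.0814 0.027 zmed/max 0.2061 0.3868 mean [ 0.575  -0.0766  0.208 ] pca [-0.755 -0.656] rect ((0.5726553201675415, -0.07691504061222076), (0.04777232185006142, 0.03948177397251129), 12.895715713500977)
4.4167
```

View pics/w1.png

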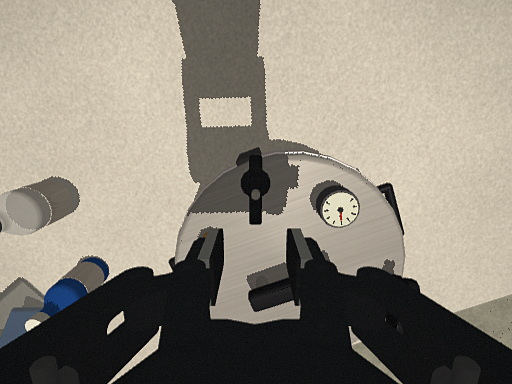

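View pics/s1.png

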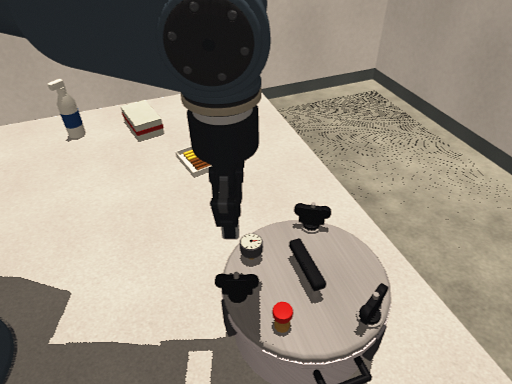

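Run:
```python
from h import *
manip.move_l([.5284,-.1458,.186],max_speed=.1)
print(manip.current_force())
manip.set_gripper(0,effort=30)
print(manip.current_grip_width(),manip.current_force(),manip.current_ft_torque(),manip.current_ee_pos())
p,W=manip.grab_frame("wrist");cv2.imwrite("pics/w2.png",p[:,:,::-1])
print(manip.current_time(),manip.current_qpos())
```

```text
[ 0.127285   -0.19643025  0.16673426]
0.12333897857391166 [0.881939   4.56439101 5.17246421] [ 0.60429027 -0.02929609 -0.06921338] [ 0.52874985 -0.14554621  0.18652784]
6.0833 [-3.53831279e-01  3.68248239e-01  1.67739804e+00  6.11227632e-04
  1.09495482e+00 -1.54464448e+00]
```

View pics/w2.png

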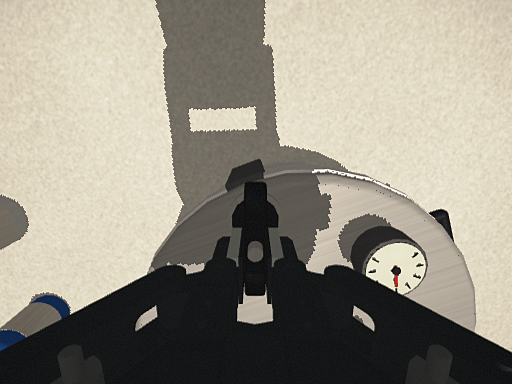

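Run:
```python
from h import *
w0=np.arctan2(-.371,.928)
for a in (.3,.6,.9,1.211):
    manip.move_ptp([.5286,-.1456,.1865],ori(w0-a))
    r=np.array(manip.current_tcp_rot())
    print(a,np.arctan2(r[1,1],r[0,1])-np.pi/2,manip.current_qpos()[5],manip.current_force().__repr__(),manip.current_ft_torque(),manip.current_grip_width(),manip.current_time())
    if np.linalg.norm(manip.current_force())>40: break
p,W=manip.grab_frame("side");cv2.imwrite("pics/s3.png",p[:,:,::-1])
```

```text
0.3 -0.6762604602171377 -1.2482311230559167 array([2.21772083, 3.65630943, 2.51619025]) [ 0.68419601 -0.29580176 -0.18617372] 0.12396199224702374 6.475
0.6 -0.977065578752942 -0.9475134343452097 array([2.97990685, 5.30403606, 1.48002881]) [ 0.84560502 -0.44658393 -0.11786874] 0.12423238070129526 6.8667
0.9 -1.277002861239334 -0.6474940613518684 array([4.01329081, 4.83080435, 1.4455837 ]) [ 0.902394   -0.59849591 -0.11199318] 0.12486765994127626 7.2583
1.211 -1.5880825021493965 -0.336481137238107 array([4.46968265, 5.88539594, 0.64005115]) [ 0.97539293 -0.79988824 -0.12769903] 0.12402025103934906 7.6583
```

View pics/s3.png

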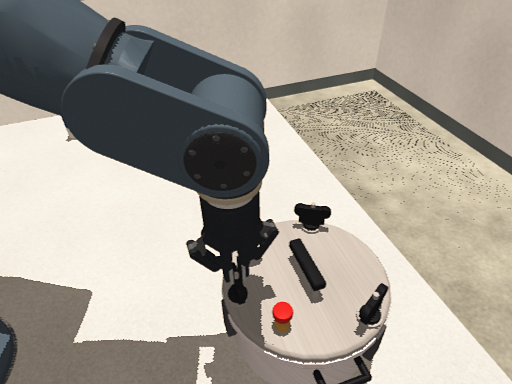

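Run:
```python
from h import *
manip.set_gripper(.4)
p=np.array(manip.current_ee_pos()); manip.move_l(p+[0,0,.115],max_speed=.15)
def look(c,fn):
    pp,W=an(c); cv2.imwrite(fn,pp[:,:,::-1])
look("wrist","pics/w4.png"); look("side","pics/s4.png"); look("top","pics/t4.png")
print(manip.current_time())
```

```text
wrist lid z 0.1654660621593174
cap 9 circ 0.5838 -0.0769 0.0035 zmed/max 0.2066 0.2073 mean [ 0.5836 -0.0772  0.2065] pca [-0.954  0.301] rect ((0.5837210416793823, -0.07730142027139664), (0.0011224220506846905, 0.006716591771692038), 71.39131164550781)
nutwing 899 circ 0.5291 -0.1445 0.0334 zmed/max 0.2167 0.2261 mean [ 0.5285 -0.1421  0.2169] pca [0.021 1.   ] rect ((0.528648316860199, -0.14435815811157227), (0.06614118814468384, 0.011549134738743305), 88.7088394165039)
gauge 1585 circ 0.5771 -0.0758 0.0201 zmed/max 0.2059 0.209 mean [ 0.5767 -0.0753  0.2058] pca [-1.     0.017] rect ((0.5771465301513672, -0.07537978887557983), (0.038031596690416336, 0.03937002643942833), 88.82488250732422)
side lid z 0.16513996275870865
cap 276 circ 0.5745 -0.2183 0.0145 zmed/max 0.2071 0.2092 mean [ 0.5741 -0.2182  0.207 ] pca [-0.168  0.986] rect ((0.5742120146751404, -0.21817517280578613), (0.02659282274544239, 0.028084618970751762), 1.8219091892242432)
nutwing 413 circ 0.5303 -0.147 0.0334 zmed/max 0.2154 0.2257 mean [ 0.5278 -0.1522  0.2115] pca [0.006 1.   ] rect ((0.5295062065124512, -0.14694653451442719), (0.06627645343542099, 0.012574716471135616), 88.55904388427734)
gauge 361 circ 0.578 -0.0758 0.0207 zmed/max 0.2056 0.2084 mean [ 0.5772 -0.0791  0.2051] pca [0.316 0.949] rect ((0.5783295631408691, -0.07717694342136383), (0.03831643611192703, 0.038357190787792206), 36.44612503051758)
top lid z 0.1642476732625342
cap 0
nutwing 375 circ 0.5284 -0.1441 0.0328 zmed/max 0.2153 0.2257 mean [ 0.5278 -0.1424  0.2145] pca [0.032 0.999] rect ((0.5283129215240479, -0.14404985308647156), (0.06464157998561859, 0.012127776630222797), 88.3825454711914)
gauge 3144 circ 0.5742 -0.0839 0.0283 zmed/max 0.6117 0.6398 mean [ 0.5666 -0.0906  0.5471] pca [-0.938  0.346] rect ((0.570801854133606, -0.08278045803308487), (0.05476966127753258, 0.04915989190340042), 81.6849365234375)
9.125
```

View pics/w4.png

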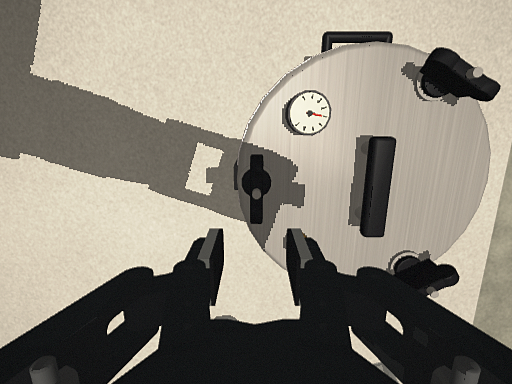

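View pics/s4.png

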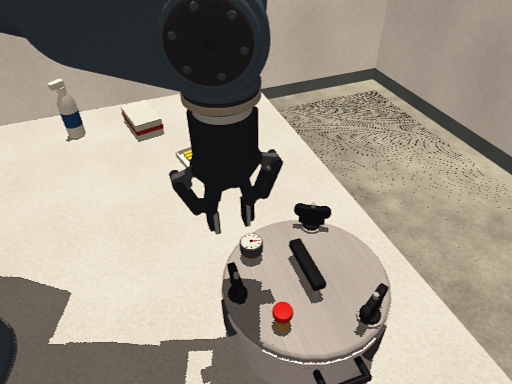

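Run:
```python
from h import *
print(manip.current_force(),manip.sign_off(),manip.current_time())
```

```text
the job is handed in; nothing more can be done
the job is handed in; nothing more can be done
```

I gripped the loose wing nut from above, turned it about 1.21 rad clockwise in four steps, let go, raised the gripper clear and handed the job in.

- **Angle:** After release the three cameras put the wings at about 88.4–88.7° in the bench plane. The rim direction there, taken from the other two nuts, is about 88.8°. That is within about 0.5°, which should be close to 1.40 on the nut's scale. I judged tightness from this angle only, and did not push the nut to its stop.
- **Forces:** The force readings I took while gripping and turning stayed below about 8 N.
- **Gauge and valve:** I saw no contact with either. The gauge measured within about 2 mm of where it was before, and the valve looked unmoved in the pictures.
- **Time:** About 9.1 s had passed at the last check before hand-in, against the 32 s allowed.
- **Disagreements:** The networks' first positions differed by about 10 mm between the top and side cameras, so I used positions measured from the depth images, which agreed within 1–2 mm. My colour filter for the red cap missed it in the top view and picked up stray pixels in the wrist view. The gauge reading from the final top picture was spoiled by the arm being in the way.

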